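# Hold the lid over the right casserole

## Robot

A 6-joint arm with a two-finger parallel gripper is mounted at the origin on a cart in front of the work surface, level with it; the furniture and walls round the work are solid. World frame = base frame: x ahead of the robot, y to its left, z up, the work surface at z = 0. Lengths are in m, angles in rad, forces in N, time in s.
With the tool pointing down it reaches from about 0.3 to 0.775 m from the base axis. Payload 14.6 kg.
Tool frame: the origin (TCP) lies on the centre line of the jaws, within the pads' length; the fingertips stand 14 mm ahead of it and the grasp point (between the pads) lies 5 mm behind it (ctrl.tips_ahead is the distance from the TCP to the fingertips, in m); z points along the fingers, y is the line along which they close (so a half turn about z gives the same grasp; the last joint's range is limited). The gripper opens to 94 mm and grips with 3 to 60 N. Pads are 16 mm wide; open, the fingers measure 119 mm over their backs; the gripper's body (75 mm by 177 mm) begins 78 mm behind the grasp point.
Start: joints at [-1.381, 0.3, 1.521, -0, 1.321, -0.067], TCP at [0.14, -0.532, 0.219] pointing down, gripper open.
Joint ranges: [-3.03, 3.03], [-0.79, 2.21], [0.23, 2.52], [-1.04, 4.18], [0, 3.07], [-2.55, 2.55]. Speed limits (rad/s): [2.22, 2.22, 2.57, 3.14, 3.14, 3.14].

## Interface

Orientations are given as a unit quaternion [w, x, y, z].
In Python, from plant import ctrl gives the robot as it stands.
- The arm moves only by the tool shift_gripper, called by a JSON object that holds its "op" and its "data", one argument or row to a line. Schema: {"type":"object","properties":{"rows":{"type":"object","properties":{"tx":{"type":"array","items":{"type":"number"},"minItems":1,"maxItems":20},"ty":{"type":"array","items":{"type":"number"},"minItems":1,"maxItems":20},"tz":{"type":"array","items":{"type":"number"},"minItems":1,"maxItems":20},"yaw":{"type":"array","items":{"type":"number"},"minItems":1,"maxItems":20}},"additionalProperties":false,"required":["tx","ty","tz","yaw"]},"finger_gap":{"type":"number"},"only":{"type":"string"},"quiet":{"type":"boolean"},"lines":{"type":"string"}},"required":["rows"],"additionalProperties":false}. rows is an object with one list for each field, all of the same length, 1 to 20, a row being the entries at one place: tx, ty, tz (the shift in m), yaw (a turn about the tool's z in rad); each row is the pose to reach, as a shift and turn from the pose commanded when the call began, along the tool's axes at that moment; what a row does not reach only later rows make up. A row lasts 1/12 s, in which the tool goes at most 0.0417 m and 0.125 rad, less where a joint would pass 70% of its speed; a pose out of reach is approached as far as the arm can. finger_gap is the finger opening in m, set as the call begins (left out keeps the last). The fingers move at their own pace and stop on an object; the grip force is fixed at half the most. Time passes only in rows, so rows that do not move let the fingers close. The tool returns the time, the measured TCP pose, the force, the opening and the grip force at its end. only (a regular expression) keeps the lines of the reply that match it, lines (a string "A,B") keeps lines A to B, and quiet returns only ok. Input that does not fit is refused with a message, and nothing moves.
- ctrl.read_state(): the state, without advancing time (a new reading comes with each control period).
- ctrl.capture(name): name is "scene" or "top"; returns (picture, depth): 480x640x3 uint8, red, green, blue; 480x640 float32, m along the optical axis (not along the pixel's ray), 0 where there is no reading.
- ctrl.get_calibration(name): a dict with "K" (3x3 intrinsics, pixels), "k1" (the pictures are not rectified: a ray, as slopes to the right and down, at radius r is drawn at 1 + k1 r^2 times it, then the intrinsics apply), "cam_to_world" (4x4, takes a point from camera to world coordinates). Camera axes: x right, y down, z forward; pixel columns grow to the right and rows downward; lengths in m; the calibration is good to about 2 mm. A picture is of the moment at which its call begins. get_calibration takes no time and is no camera call.
- ctrl.hand_in(): hands the job in; it is judged then, once.
The state is a dict: "clock": time; "joint_pos": joint angles; "joint_vel": joint speeds; "effort": joint torques, N m; "tcp_pos": TCP position; "eef_rot": TCP orientation; "wrist_force": force on the tool from outside, world axes, zero at the start; "wrist_torque": the same for the moment, N m; "gripper_width": finger opening in m; "grasp_force": force on a finger pad.
Only numpy, scipy, OpenCV 4.12 (cv2) and the standard library are available. Lean on these libraries where they do the work, as an engineer would, in place of code of your own. Each camera call takes 0.05 s, during which the arm holds its last target. There are 200 camera calls.

## Task

Two open steel casseroles stand among the kitchen things: one has a squat tin in it, the other a tall spice jar. Pick up the loose domed steel lid lying on the table by its knob and, keeping it level all the way, hold it centred over the casserole with the tin, about a hand's breadth (10 cm) above the rim, so that I can still reach in. Finish while holding it there still and level, without setting it down, and do not shift or knock over the casseroles, what is in them, or anything else.

Things in the scene. Friction and masses are not known exactly. Their poses are not given: they have to be found in the camera images.
- lid: loose domed plain steel lid, 209 mm across, 0.2 to 0.4 kg, flat on the table, knob up. Origin: on its axis, 6 mm below its rim's underside (z about -6 mm as it lies); z: the axis, up when level. Round knob in the middle, the only place to grip: 36 to 58 mm above the origin, 54 mm across at its foot, tapering to 45 mm just under its top.
- casserole_a: one steel casserole, round, outer diameter 204 mm, wall about 3 mm, inner diameter about 185 mm, rim 87 mm above the table, 0.8 kg, with two loop handles along its own y axis (276 mm over the handles). Open, no lid on. Origin: centre of its underside; z up.
- casserole_b: the other steel casserole, round, outer diameter 204 mm, wall about 3 mm, inner diameter about 185 mm, rim 87 mm above the table, 0.8 kg, with two loop handles along its own y axis (276 mm over the handles). Open, no lid on. Origin: centre of its underside; z up.
- tin: squat closed food tin, 75 mm across, 58 mm high, standing on the inner floor (9 mm up) of one of the two casseroles (either one); it marks the casserole to be covered. Origin: centre of its underside, z up.
- jar: tall spice jar with a screw cap, 45 mm across, 106 mm high, standing in the other casserole and sticking out 28 mm above its rim. Origin: centre of its underside, z up. To be left alone.
- other_jar: bystander: spice jar like the other, 45 mm across, 106 mm high, standing on the table behind the casseroles; origin: centre of its underside.
- dropper_bottle: bystander: small dropper bottle, 33 mm across, 102 mm high, standing on the table in front; origin: centre of its underside.
- fork: bystander: table fork, 195 mm long (its x axis), 26 mm wide, 16 mm high, lying near the front edge; origin: middle of its underside.
- microwave_corner (a point): fixed: top front left corner of the big microwave on the right of the table, 320 mm high; it reaches from this corner back (+x) and to the right (-y). Right of the casseroles: keep arm and gripper clear of it. The other fixed things along the back and left side are at most 240 mm high.

How it is judged:
On the way:
1. the lid has been lifted clear of the table, gripped and level (height (world z) of lid above 0.05 m and angle between lid's own z axis and vertical below 0.26 rad and contact force between lid and the fingers above 1 N), for 0.2 s.
At the end, for the whole second after the job is handed in: Lid gripped (over 1 N), still, level within 8 degrees, axis within 25 mm of the axis of the casserole holding the tin, its rim 50 to 150 mm above that casserole's rim, touching no casserole, tin or jar; casseroles, tin, jar and bystanders upright and within 40 mm of their start (((horizontal distance between lid and casserole_a below 0.025 m and horizontal distance between tin and casserole_a below 0.07 m and z of lid in the frame of casserole_a between 0.131 and 0.231 m) or (horizontal distance between lid and casserole_b below 0.025 m and horizontal distance between tin and casserole_b below 0.07 m and z of lid in the frame of casserole_b between 0.131 and 0.231 m)) and angle between lid's own z axis and vertical below 0.14 rad and contact force between lid and the fingers above 1 N and linear speed of lid below 0.03 m/s and angular speed of lid below 0.15 rad/s and not (contact force between lid and casserole_a above 0.05 N) and not (contact force between lid and casserole_b above 0.05 N) and not (contact force between lid and tin above 0.05 N) and not (contact force between lid and jar above 0.05 N) and ((horizontal distance between tin and casserole_a below 0.07 m and horizontal distance between jar and casserole_b below 0.08 m) or (horizontal distance between tin and casserole_b below 0.07 m and horizontal distance between jar and casserole_a below 0.08 m)) and angle between each of casserole_a, casserole_b, tin, jar, other_jar, dropper_bottle's own z axis and vertical below 0.15 rad and distance of each of casserole_a, casserole_b, tin, jar, other_jar, dropper_bottle, fork from where it was at the start of the episode below 0.04 m); the arm keeps its last pose, push and grip.
It fails at once if the lid tilted more than 15 degrees from level (angle between lid's own z axis and vertical above 0.26 rad).
It fails at once if a casserole, the tin, the jar or another thing shifted by more than 4 cm (distance of any of casserole_a, casserole_b, tin, jar, other_jar, dropper_bottle, fork from where it was at the start of the episode above 0.04 m).
It fails at once if a casserole, the tin, a jar or a bottle tipped over (angle between any of casserole_a, casserole_b, tin, jar, other_jar, dropper_bottle's own z axis and vertical above 0.5 rad).
It also fails if it takes over 48 s, if anything falls off the work surface, if the arm or the gripper's body presses on something with over 40 N, if the wrist force passes 120 N, or if a joint passes its speed limit or range.

## Working session

There is one attempt and no reset: what is moved stays moved. The work goes in short steps, Python scripts to look and compute and a tool call to move; the robot and the scene stay as the last step left them, time stands still between calls to the robot, and variables do not carry over. Pictures are saved under pics/ and viewed, at most 10 in all, crops included, and the job is handed in when it is done.

```bash
ls; mkdir -p pics; cat > h.py <<'E'
import numpy as np, cv2
from plant import ctrl
def cap(n,f):
    p,d=ctrl.capture(n); cv2.imwrite(f'pics/{f}.png',p[:,:,::-1]); np.save(f'pics/{f}.npy',d); return p,d
def rays(n,uv):
    c=ctrl.get_calibration(n);K=np.array(c['K'],float);T=np.array(c['cam_to_world'])
    D=np.array([c['k1'],0,0,0,0],float)
    s=cv2.undistortPoints(np.array(uv,float).reshape(-1,1,2),K,D)[:,0]
    return T,np.c_[s,np.ones(len(s))]
def on_plane(n,uv,z):
    T,r=rays(n,uv);w=r@T[:3,:3].T;o=T[:3,3]
    return o+w*((z-o[2])/w[:,2])[:,None]
def cloud(n,d):
    v,u=np.mgrid[:480,:640];T,r=rays(n,np.c_[u.ravel(),v.ravel()])
    P=(r*d.reshape(-1,1))@T[:3,:3].T+T[:3,3];P[d.ravel()==0]=np.nan
    return P.reshape(480,640,3)
E
python3 - <<'E'
from h import *
for n in('scene','top'):
    cap(n,n+'0');print(np.round(ctrl.get_calibration(n)['cam_to_world'],3))
s=ctrl.read_state();print(s['tcp_pos'],s['eef_rot'],s['clock'],s['gripper_width'])
E
```

```text
pics
plant.py
[[-0.741 -0.361  0.566 -0.04 ]
 [-0.671  0.372 -0.642  0.734]
 [ 0.021 -0.856 -0.517  0.773]
 [ 0.     0.     0.     1.   ]]
[[ 0.03  -0.983  0.179  0.34 ]
 [-0.999 -0.032 -0.007  0.05 ]
 [ 0.013 -0.179 -0.984  1.453]
 [ 0.     0.     0.     1.   ]]
[ 0.1396495  -0.53175685  0.21896368] [-5.00725754e-04  9.91764683e-01  1.28072484e-01 -3.50795448e-05] 0.1 0.09374342528052974
```

View pics/scene0.png

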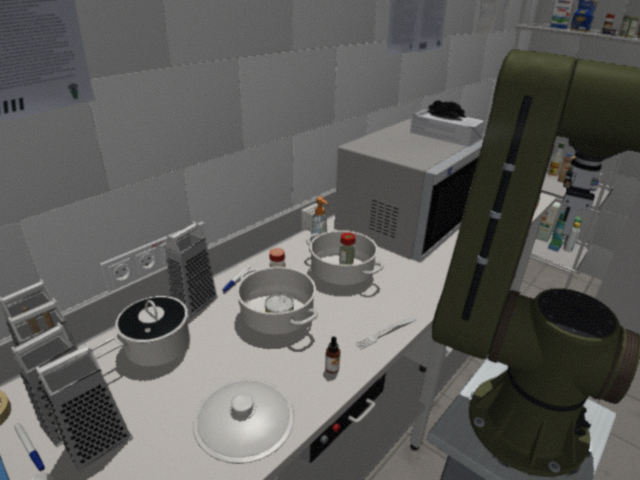

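View pics/top0.png

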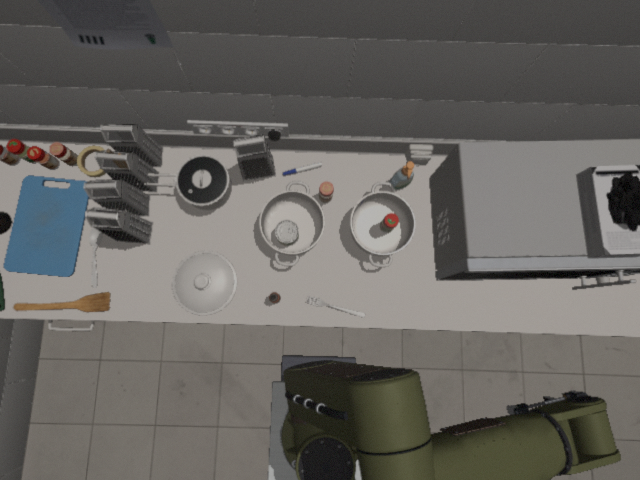

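The scene picture shows the lid (knob at about 241,405), the tin in the near casserole (277,300) and the jar in the far one (345,258). In the top picture the lid's knob is at (202,282), the tin casserole at (292,222), the jar casserole at (382,222) and the dropper at (274,298).

```bash
python3 - <<'E'
from h import *
from scipy.optimize import least_squares
def circ(p):
    f=least_squares(lambda q:np.hypot(p[:,0]-q[0],p[:,1]-q[1])-q[2],[*p[:,:2].mean(0),.1],loss='soft_l1',f_scale=.003);return f.x.round(4),len(p)
C={n:cloud(n,np.load(f'pics/{n}0.npy')) for n in('scene','top')}
g={'lid':((202,282),.052),'tincas':((292,222),.087),'jarcas':((382,222),.087),'dropper':((274,298),.1),'other':((326,188),.1)}
for k,(uv,z) in g.items():
    c=on_plane('top',[uv],z)[0]; print(k,c.round(3))
    for n in C:
        P=C[n].reshape(-1,3);r=np.hypot(P[:,0]-c[0],P[:,1]-c[1])
        if 'cas' in k: m=(r>.08)&(r<.118)&(abs(P[:,2]-.087)<.008)
        elif k=='lid': 
            m=(r<.045)&(P[:,2]>.030)
            q=P[m];print('  knob',n,q.mean(0).round(4),q[:,2].max(),len(q),(q[:,:2].min(0)+q[:,:2].max(0))/2)
            m=(r<.13)&(r>.05)&(P[:,2]>.006); q=P[m];print('  lid ext mid',(q[:,:2].min(0)+q[:,:2].max(0))/2,np.ptp(q[:,:2],axis=0));continue
        else: m=(r<.05)&(P[:,2]>.05);print('  ',n,P[m].mean(0).round(3),P[m][:,2].max().round(3));continue
        print('  ',n,*circ(P[m]))
    
for uv in [(435,277),(458,140)]: print('mw',on_plane('top',[uv],.32))
E
```

```bash
cat >> h.py <<'E'
def to_tool(goal):
    s=ctrl.read_state();w,x,y,z=s['eef_rot']
    from scipy.spatial.transform import Rotation as R
    return R.from_quat([x,y,z,w]).inv().apply(np.array(goal)-s['tcp_pos']).round(4)
E
python3 - <<'E'
from h import *
C=cloud('top',np.load('pics/top0.npy'))
for zmin,zmax,r0,zp in((.010,.07,.13,.008),(.04,.07,.05,.05)):
    r=np.hypot(C[...,0]-.447,C[...,1]-.388)
    m=((r<r0)&(C[...,2]>zmin)&(C[...,2]<zmax)).astype(np.uint8)
    c=max(cv2.findContours(m,0,cv2.CHAIN_APPROX_NONE)[0],key=cv2.contourArea)
    p=on_plane('top',c[:,0],zp)[:,:2].astype(np.float32)
    print(zmin,cv2.minEnclosingCircle(p),cv2.fitEllipse(p))
g=cv2.cvtColor(cv2.imread('pics/top0.png'),6)[240:325,160:245];g=cv2.resize(g,None,fx=7,fy=7,interpolation=cv2.INTER_CUBIC)
cv2.imwrite('pics/crop1.png',g)
for g in((.3,-.2,.22),(.36,0,.22),(.447,.388,.22)):print(to_tool(g))
E
```

```text
0.01 ((0.4494175612926483, 0.3923463523387909), 0.09498918056488037) ((0.44910362362861633, 0.3913852274417877), (0.1740686595439911, 0.17468637228012085), 119.8095474243164)
0.04 ((0.4486187696456909, 0.3907329738140106), 0.02271820604801178) ((0.4482429325580597, 0.39052799344062805), (0.04120974242687225, 0.04381507262587547), 169.305908203125)
[ 0.2394 -0.2801 -0.0007]
[ 0.3482 -0.4583 -0.0006]
[ 5.309e-01 -8.115e-01 -2.000e-04]
```

View pics/crop1.png

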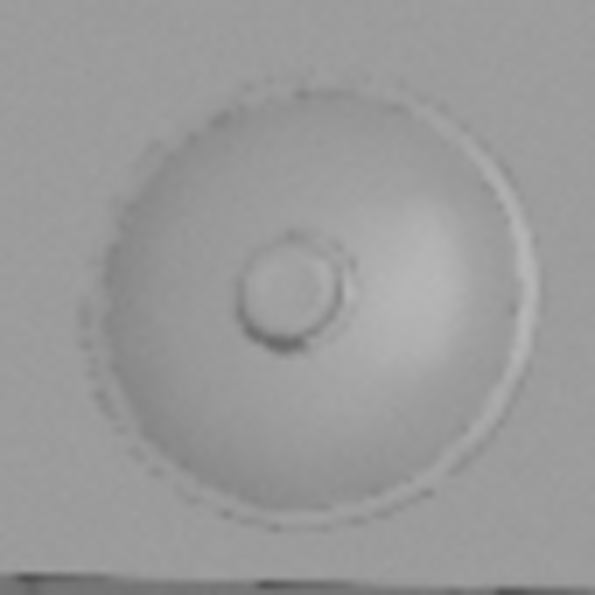

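The crop shows the knob's top centred at (290,291) in the crop and the lid's rim spanning about 85–538 by 75–528.

```bash
python3 - <<'E'
from h import *
f=lambda x,y:(160+(x+.5)/7-.5,240+(y+.5)/7-.5)
print(on_plane('top',[f(290,291)],.052),on_plane('top',[f(311.5,301.5)],.002))
E
```

```text
[[0.44818792 0.39028455 0.052     ]] [[0.44754885 0.39226759 0.002     ]]
```

{"op": "shift_gripper", "data": {
  "rows": {"tx":[0.04,0.08,0.12,0.16,0.2,0.24,0.27,0.3,0.325,0.35,0.37,0.39,0.41,0.43,0.45,0.47,0.49,0.51,0.531,0.531],"ty":[-0.047,-0.093,-0.14,-0.187,-0.233,-0.28,-0.33,-0.38,-0.42,-0.46,-0.5,-0.54,-0.58,-0.62,-0.66,-0.7,-0.74,-0.78,-0.812,-0.812],"tz":[0,0,0,0,0,0,0,0,0,0,0,0,0,0,0,0,0,0,0,0],"yaw":[0,0,-0.1,-0.2,-0.3,-0.4,-0.5,-0.6,-0.7,-0.8,-0.9,-1,-1.1,-1.2,-1.2,-1.2,-1.2,-1.2,-1.2,-1.2]},
  "finger_gap": 0.094
}}

```text
clock: 1.77
tcp_pos: [0.4128, 0.2542, 0.2192]
eef_rot: [-0.0, 0.746, 0.666, -0.0]
wrist_force: [0.9, -1.2, 0.7]
gripper_width: 0.0937
grasp_force: 0.0
```

```bash
python3 - <<'E'
from h import *
print(to_tool((.448,.3908,.12)));print(ctrl.read_state()['joint_pos'])
E
```

```text
[0.1398 0.0195 0.0992]
[ 4.76291137e-01  1.54580761e-01  1.69987830e+00 -4.05153606e-05
  1.28735994e+00  5.89809324e-01]
```

{"op": "shift_gripper", "data": {
  "rows": {"tx":[0.035,0.07,0.105,0.14,0.14,0.14,0.14,0.14,0.14],"ty":[0.005,0.01,0.015,0.0195,0.0195,0.0195,0.0195,0.0195,0.0195],"tz":[0.025,0.05,0.075,0.099,0.099,0.099,0.099,0.099,0.099],"yaw":[0,0,0,0,0,0,0,0,0]}
}}

```text
clock: 2.52
tcp_pos: [0.4489, 0.388, 0.122]
eef_rot: [0.0, 0.747, 0.665, 0.001]
wrist_force: [-0.5, -0.6, -0.3]
gripper_width: 0.0941
grasp_force: 0.0
```

```bash
python3 - <<'E'
from h import *
cap('scene','scene1');cap('top','top1');print(to_tool((.448,.3908,.047)))
E
```

```text
[ 0.0024 -0.0012  0.0748]
```

View pics/scene1.png

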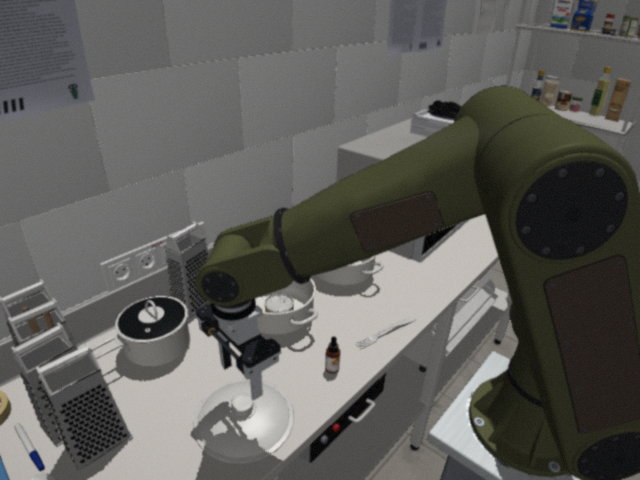

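The gripper stands above the knob (241,403), fingers either side, well clear of its neighbours. I'll go down slowly, then close.

{"op": "shift_gripper", "data": {
  "rows": {"tx":[0.001,0.002,0.0024,0.0024,0.0024,0.0024,0.0024,0.0024,0.0024],"ty":[-0.001,-0.001,-0.0012,-0.0012,-0.0012,-0.0012,-0.0012,-0.0012,-0.0012],"tz":[0.02,0.04,0.055,0.065,0.07,0.073,0.074,0.074,0.074],"yaw":[0,0,0,0,0,0,0,0,0]}
}}

```text
clock: 3.37
tcp_pos: [0.4478, 0.3914, 0.0472]
eef_rot: [0.0, 0.746, 0.666, 0.001]
wrist_force: [-0.1, 0.1, 0.7]
gripper_width: 0.0939
grasp_force: 0.0
```

```bash
python3 - <<'E'
from h import *
print(to_tool((.448,.3908,.047)))
E
```

```text
[-0.0006  0.0003  0.0002]
```

{"op": "shift_gripper", "data": {
  "rows": {"tx":[0,0,0,0,0,0,0,0,0,0,0,0],"ty":[0,0,0,0,0,0,0,0,0,0,0,0],"tz":[0,0,0,0,0,0,0,0,0,0,0,0],"yaw":[0,0,0,0,0,0,0,0,0,0,0,0]},
  "finger_gap": 0.03
}}

```text
clock: 4.37
tcp_pos: [0.4474, 0.3912, 0.0464]
eef_rot: [0.0, 0.746, 0.666, -0.0]
wrist_force: [0.4, -0.0, -1.8]
gripper_width: 0.0496
grasp_force: 29.0
```

{"op": "shift_gripper", "data": {
  "rows": {"tx":[0,0,0,0,0,0,0,0,0,0],"ty":[0,0,0,0,0,0,0,0,0,0],"tz":[-0.003,-0.008,-0.015,-0.024,-0.034,-0.042,-0.046,-0.048,-0.048,-0.048],"yaw":[0,0,0,0,0,0,0,0,0,0]}
}}

```text
clock: 5.2
tcp_pos: [0.4473, 0.3911, 0.0942]
eef_rot: [-0.0, 0.746, 0.666, -0.0]
wrist_force: [0.0, 0.2, -2.9]
gripper_width: 0.0494
grasp_force: 28.8
```

```bash
python3 - <<'E'
from h import *
cap('scene','scene2')
i=cv2.imread('pics/scene2.png')[260:480,140:360];cv2.imwrite('pics/crop2.png',cv2.resize(i,None,fx=2.7,fy=2.7,interpolation=cv2.INTER_CUBIC))
E
```

```text
(no output)
```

View pics/crop2.png

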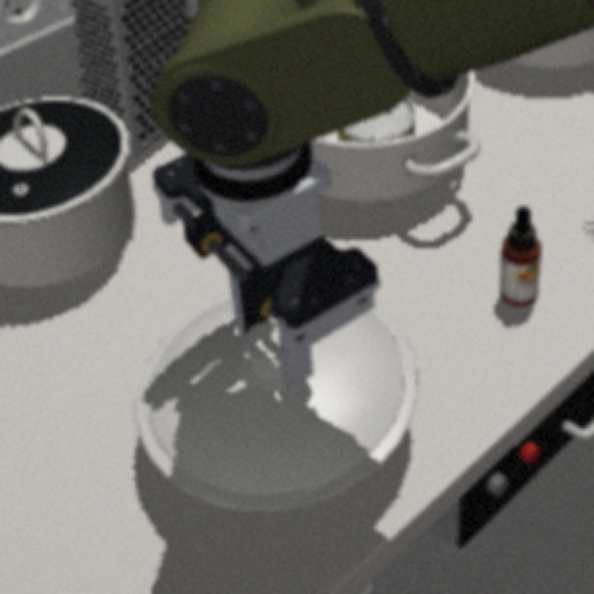

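The crop shows the lid hanging level at the fingers, its shadow detached. I'll raise it all the way before travelling.

{"op": "shift_gripper", "data": {
  "rows": {"tx":[0,0,0,0,0,0,0,0,0,0,0,0,0,0,0],"ty":[0,0,0,0,0,0,0,0,0,0,0,0,0,0,0],"tz":[-0.004,-0.012,-0.025,-0.04,-0.055,-0.07,-0.085,-0.1,-0.115,-0.128,-0.136,-0.139,-0.139,-0.139,-0.139],"yaw":[0,0,0,0,0,0,0,0,0,0,0,0,0,0,0]}
}}

```text
clock: 6.5
tcp_pos: [0.4472, 0.391, 0.2326]
eef_rot: [-0.0, 0.746, 0.666, -0.001]
wrist_force: [0.5, 0.3, -1.8]
gripper_width: 0.0495
grasp_force: 28.8
```

```bash
python3 - <<'E'
from h import *
print(to_tool((.6405,.1152,.233)))
E
```

```text
[-0.2521  0.2234 -0.0004]
```

{"op": "shift_gripper", "data": {
  "rows": {"tx":[-0.004,-0.011,-0.022,-0.036,-0.053,-0.071,-0.089,-0.107,-0.125,-0.143,-0.161,-0.179,-0.197,-0.214,-0.229,-0.24,-0.248,-0.252,-0.252,-0.252],"ty":[0.0035,0.01,0.0195,0.032,0.047,0.063,0.079,0.095,0.111,0.127,0.143,0.159,0.175,0.19,0.203,0.213,0.22,0.2234,0.2234,0.2234],"tz":[0,0,0,0,0,0,0,0,0,0,0,0,0,0,0,0,0,0,0,0],"yaw":[0,0,0,0,0,0,0,0,0,0,0,0,0,0,0,0,0,0,0,0]}
}}

```text
clock: 8.17
tcp_pos: [0.6405, 0.1158, 0.2334]
eef_rot: [-0.0, 0.746, 0.666, -0.0]
wrist_force: [-0.3, 0.0, -2.3]
gripper_width: 0.0492
grasp_force: 28.9
```

{"op": "shift_gripper", "data": {
  "rows": {"tx":[0,0,0,0,0],"ty":[0,0,0,0,0],"tz":[0,0,0,0,0],"yaw":[0,0,0,0,0]}
}}

```text
clock: 8.58
tcp_pos: [0.6407, 0.1157, 0.2335]
eef_rot: [0.0, 0.746, 0.666, 0.0]
wrist_force: [-0.4, 0.1, -2.3]
gripper_width: 0.0498
grasp_force: 28.9
```

```bash
python3 - <<'E'
from h import *
_,ds=cap('scene','scene3');_,dt=cap('top','top3');print(to_tool((.6405,.1152,.233)))
for n,d in(('scene',ds),('top',dt)):
    P=cloud(n,d).reshape(-1,3);r=np.hypot(P[:,0]-.64,P[:,1]-.115)
    # lid surface plane tilt: fit rotationally symmetric dome + linear terms
    q=P[(r<.1)&(r>.045)&(P[:,2]>.175)&(P[:,2]<.225)]
    x,y=q[:,0]-.64,q[:,1]-.115;rr=x*x+y*y
    A=np.c_[np.ones(len(q)),x,y,rr,rr**2];s=np.linalg.lstsq(A,q[:,2],rcond=None)[0];print(n,len(q),s.round(3))
E
```

```text
[-0.0004 -0.0001  0.0005]
scene 2169 [ 2.16000e-01  2.00000e-02  6.00000e-03 -1.71000e+00 -1.00962e+02]
top 566 [ 2.1700e-01  1.0000e-03  9.0000e-03 -1.8490e+00 -8.9072e+01]
```

View pics/scene3.png

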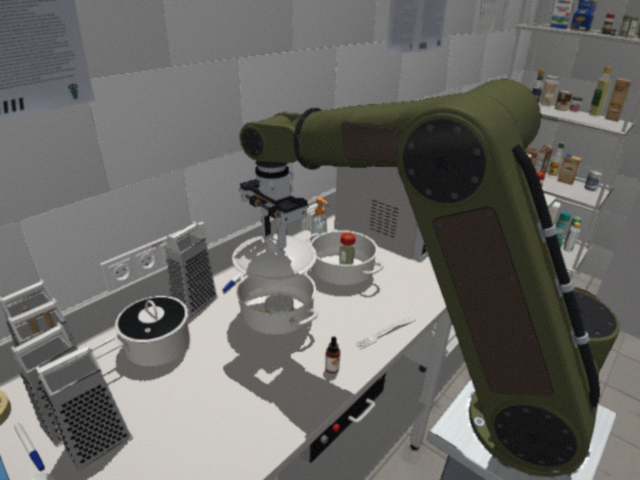

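View pics/top3.png

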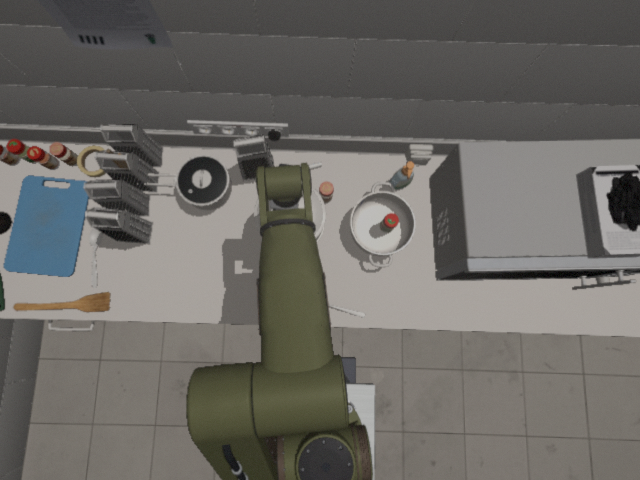

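The scene view shows the lid level (tilt of about 1 degree or less) and centred over the tin casserole, with its rim near (273,258) about 10 cm above the pot's. The top view shows the jar casserole (382,222) and other_jar (326,190) where they were.

```bash
python3 -c "
from plant import ctrl
print(ctrl.hand_in())"
```

```text
the job is handed in; nothing more can be done
None
```

I handed the job in with the lid gripped by its knob, still and level to about 1 degree, centred over the casserole with the tin, its rim about 10 cm above the pot's; the last pictures show nothing else moved, but the hand-in gave no verdict.

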